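# Line up the gateway antennas by height on the mounting strip

## Robot

A 6-joint arm with a two-finger parallel gripper is mounted at the origin on the work surface. World frame = base frame: x ahead of the robot, y to its left, z up, the work surface at z = 0. Lengths are in m, angles in rad, forces in N, time in s.
With the tool pointing down it reaches from about 0.4 to 0.925 m from the base axis. Payload 12.5 kg.
Tool frame: the origin (TCP) lies at the very end of the fingers, on their centre line; the grasp point (between the pads) lies 19 mm behind it; z points along the fingers, y is the direction in which the jaws open and shut (so a half turn about z gives the same grasp; the last joint's range is limited). The gripper opens to 95 mm and grips with 3 to 60 N. Pads are 20 mm wide; open, the fingers measure 119 mm over their backs; the gripper's body (75 mm by 180 mm) begins 59 mm behind the grasp point.
Start: joints at [-1.411, 0.491, 1.559, -0, 1.092, -0.106], TCP at [0.164, -0.603, 0.215] pointing down, gripper open.
Joint ranges: [-3.1, 3.1], [-0.84, 2.19], [0.05, 2.79], [-1.13, 4.28], [0.06, 2.93], [-2.69, 2.69]. Speed limits (rad/s): [2.22, 2.22, 2.79, 3.14, 3.14, 3.14].

## Interface

Orientations are given as a unit quaternion [x, y, z, w].
In Python, from bench import manip gives the robot as it stands. Calls block until the motion is done:
- manip.move_to(position, orientation): joint-space move of the TCP to a pose.
- manip.move_l(position, orientation=None, vel=0.15, guard=None): straight line of the TCP; orientation=None keeps the orientation; vel is the mean speed in m/s. With guard (N) it stops when the force on the tool has changed by that much, and returns True; else False.
- manip.move_j(angles): joint-space move.
- manip.open_gripper() and manip.clamp(force=None): open the fingers fully, or close them until they stop; force is the grip in N (None keeps the last).
- manip.wait(seconds).
- manip.inverse_kinematics(position, orientation): joint angles nearest the present ones, or None.
- manip.grab_frame(name): name is "scene" or "top" or "wrist"; returns a dict with "color" (420x560x3 uint8, red, green, blue), "intrinsics" (3x3 intrinsics, pixels), "view" (4x4, takes a point from world to camera coordinates). Camera axes: x right, y up, looking along -z (the intrinsics and any distortion apply to the point x, -y, -z); pixel columns grow to the right and rows downward; lengths in m; the calibration is good to about 2 mm. A picture is of the moment at which its call begins. There is no depth.
A pose or a line that the arm cannot do raises manip.Unreachable and nothing moves.
- manip.sign_off(): hands the job in, once; it reports no verdict.
Readings, each from a call of its own:
- manip.get_clock(): time.
- manip.get_joint_pos(): joint angles.
- manip.get_joint_vel(): joint speeds.
- manip.get_joint_efforts(): joint torques, N m.
- manip.get_tool_pos(): TCP position.
- manip.get_tool_rot(): TCP orientation.
- manip.get_ft_force(): force on the tool from outside, world axes, zero at the start.
- manip.get_torque(): the same for the moment, N m.
- manip.get_finger_gap(): finger opening in m.
Only numpy, scipy, OpenCV 4.12 (cv2) and the standard library are available. Lean on these libraries where they do the work, as an engineer would, in place of code of your own. Each camera call takes 0.05 s, during which the arm holds its last target. There are 200 camera calls.

## Task

Stand the four rod antennas upright on the four marks of the aluminium strip in order of height: the shortest on the green mark at one end, then rising along the row to the tallest on the orange mark at the other end. Centre each foot on its mark, do not knock any antenna over, and leave the power adapter and the roll of tape where they are.

Things in the scene. Friction and masses are not known exactly. Their poses are not given: they have to be found in the camera images.
- white_center (a point): Upright rod antenna with a white tip, the shortest: 70 mm tall overall. Loose, about 0.1 to 0.16 kg; steel foot 44 mm across, 10 mm thick, under a black mast 14 mm in diameter (brass collar 19 mm across on its lowest 6 mm). The point is on the axis half-way up, 35 mm below the top; z up. Grip the mast above the collar, in any direction, best 30 mm below the top.
- yellow_center (a point): Upright rod antenna with a yellow tip, the second shortest: 95 mm tall overall. Loose, about 0.1 to 0.16 kg; steel foot 44 mm across, 10 mm thick, under a black mast 14 mm in diameter (brass collar 19 mm across on its lowest 6 mm). The point is on the axis half-way up, 47.5 mm below the top; z up. Grip the mast above the collar, in any direction, best 30 mm below the top.
- red_center (a point): Upright rod antenna with a red tip, the second tallest: 120 mm tall overall. Loose, about 0.1 to 0.16 kg; steel foot 44 mm across, 10 mm thick, under a black mast 14 mm in diameter (brass collar 19 mm across on its lowest 6 mm). The point is on the axis half-way up, 60 mm below the top; z up. Grip the mast above the collar, in any direction, best 30 mm below the top.
- blue_center (a point): Upright rod antenna with a blue tip, the tallest: 145 mm tall overall. Loose, about 0.1 to 0.16 kg; steel foot 44 mm across, 10 mm thick, under a black mast 14 mm in diameter (brass collar 19 mm across on its lowest 6 mm). The point is on the axis half-way up, 72.5 mm below the top; z up. Grip the mast above the collar, in any direction, best 30 mm below the top.
- mark_green: Green mark: disc 56 mm across, flat on top of a fixed aluminium strip (80 x 345 mm, 6 mm thick, lying on the table). Origin at its centre on the strip's top face, 6 mm above the table; z up. It is at one end of the straight row of four marks, which are 85 mm apart along the strip's length; green is the end for the shortest antenna.
- mark_orange: Orange mark: disc 56 mm across, flat on top of a fixed aluminium strip (80 x 345 mm, 6 mm thick, lying on the table). Origin at its centre on the strip's top face, 6 mm above the table; z up. It is at the other end of the row, 255 mm from the green mark: the end for the tallest antenna.
- mark_black_a: One of the two alike black marks: disc 56 mm across, flat on top of a fixed aluminium strip (80 x 345 mm, 6 mm thick, lying on the table). Origin at its centre on the strip's top face, 6 mm above the table; z up. The black marks are the two middle ones of the row; either may be the one next to green (85 mm from it), the other is next to orange.
- mark_black_b: One of the two alike black marks: disc 56 mm across, flat on top of a fixed aluminium strip (80 x 345 mm, 6 mm thick, lying on the table). Origin at its centre on the strip's top face, 6 mm above the table; z up. The black marks are the two middle ones of the row; either may be the one next to green (85 mm from it), the other is next to orange.
- adapter_center (a point): Bystander: loose black power adapter, 60 x 36 x 30 mm high, pale label on top, standing among the antennas; not to be moved. The point is its centre, x along its length.
- tape_center (a point): Bystander: loose blue roll of tape lying flat, 72 mm across and 20 mm high, beside the strip; not to be moved. The point is its centre.

How it is judged:
At the end, for the whole second after the job is handed in: Each antenna stands upright (within 0.08 rad) on the strip, its axis within 13 mm of the centre of its own mark, heights rising from green by way of the black mark next to green and the black mark next to orange to orange; all released and at rest (((horizontal distance between mark_green and mark_black_a below 0.12 m and horizontal distance between white_center and mark_green below 0.013 m and horizontal distance between yellow_center and mark_black_a below 0.013 m and horizontal distance between red_center and mark_black_b below 0.013 m and horizontal distance between blue_center and mark_orange below 0.013 m) or (horizontal distance between mark_green and mark_black_b below 0.12 m and horizontal distance between white_center and mark_green below 0.013 m and horizontal distance between yellow_center and mark_black_b below 0.013 m and horizontal distance between red_center and mark_black_a below 0.013 m and horizontal distance between blue_center and mark_orange below 0.013 m)) and angle between each of white_center, yellow_center, red_center, blue_center's own z axis and vertical below 0.08 rad and height (world z) of white_center between 0.037 and 0.047 m and linear speed of each of antenna_white, antenna_yellow, antenna_red, antenna_blue below 0.02 m/s and angular speed of each of antenna_white, antenna_yellow, antenna_red, antenna_blue below 0.2 rad/s and height (world z) of yellow_center between 0.0495 and 0.0595 m and height (world z) of red_center between 0.062 and 0.072 m and height (world z) of blue_center between 0.0745 and 0.0845 m); the robot touches nothing.
It fails at once if an antenna was knocked over (leaning more than 0.7 rad) (angle between any of white_center, yellow_center, red_center, blue_center's own z axis and vertical above 0.7 rad).
It fails at once if the power adapter or the roll of tape was moved by more than 25 mm (distance of any of adapter_center, tape_center from where it was at the start of the episode above 0.025 m).
It also fails if it takes over 120 s, if anything falls off the work surface, if the arm or the gripper's body presses on something with over 40 N, if the wrist force passes 120 N, or if a joint passes its speed limit or range.

## Working session

There is one attempt and no reset: what is moved stays moved. The work goes in short steps, each a Python script; the robot and the scene stay as the last script left them, time stands still between calls to the robot, and variables do not carry over. Pictures are saved under pics/ and viewed, about 12 in all and at most 16, crops included, and the job is handed in when it is done.

```bash
mkdir -p pics; ls; python3 - <<'E'
from bench import manip
import cv2
for n in ("top","scene"):
    f=manip.grab_frame(n); cv2.imwrite(f"pics/{n}0.png",cv2.resize(f["color"][:,:,::-1],(800,600),interpolation=cv2.INTER_CUBIC)); print(n,f["intrinsics"],f["view"],[k for k in f])
print(manip.get_tool_rot(),manip.get_clock())
E
```

```text
pics
top [[435.51417483   0.         284.7616928 ]
 [  0.         435.51417483 211.23554017]
 [  0.           0.           1.        ]] [[ 0.01150984 -0.99985628 -0.01244744 -0.04998098]
 [ 0.98739081  0.00939909  0.15802231 -0.57830378]
 [-0.1578826  -0.0141093   0.98735708 -0.94877173]
 [ 0.          0.          0.          1.        ]] ['color', 'intrinsics', 'view']
scene [[516.55209757   0.         272.96139434]
 [  0.         516.55209757 206.69967897]
 [  0.           0.           1.        ]] [[-0.67862989  0.73422639 -0.01931546  0.39732168]
 [-0.50167363 -0.44415778  0.74232569  0.1956741 ]
 [ 0.536456    0.51345446  0.66976076 -1.53099868]
 [ 0.          0.          0.          1.        ]] ['color', 'intrinsics', 'view']
[ 9.91183842e-01  1.32492934e-01 -3.23928798e-05 -4.62241113e-04] 0.1
```

View pics/top0.png

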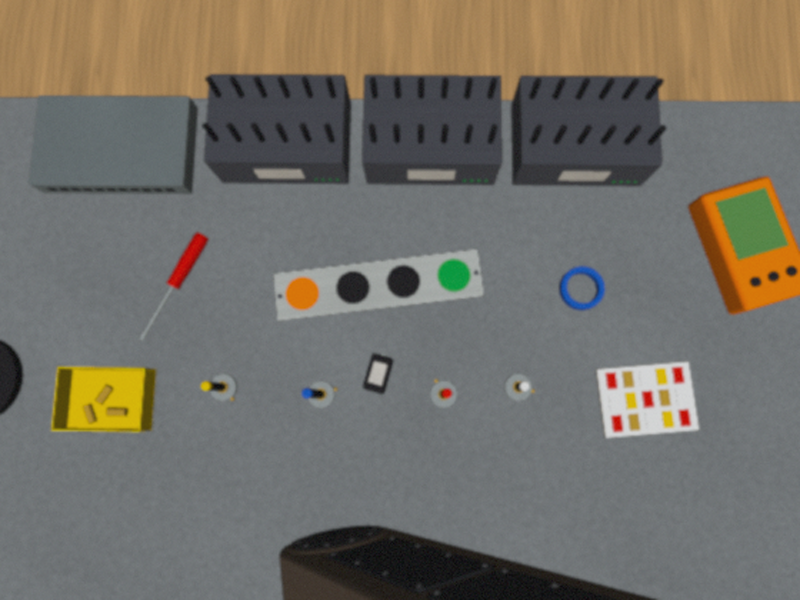

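View pics/scene0.png

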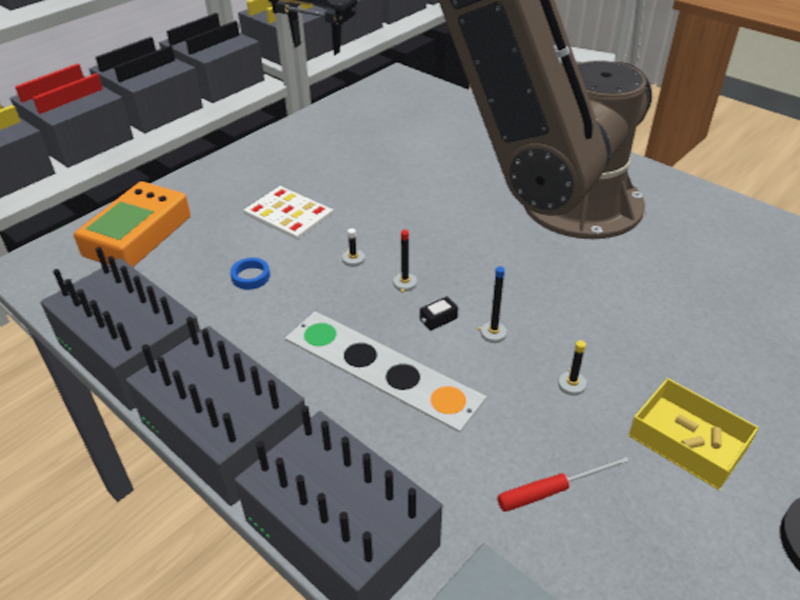

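The top view shows the strip with orange (302,293), black (353,287), black (403,281) and green (454,275). The feet are at yellow (222,387), blue (320,394), red (444,394) and white (519,387). The adapter is at (378,373) and the tape at (582,288). The scene view agrees. Next I'll take enlarged crops and a first localisation.

```bash
cat > h.py <<'E'
from bench import manip
import cv2, numpy as np
def ray(f,u,v,z):
    "pixel (u,v) of a 560x420 picture -> world point at height z"
    K,V=f["intrinsics"],f["view"]; R,t=V[:3,:3],V[:3,3]
    d=np.linalg.inv(K)@[u,v,1]; d=R.T@(d*[1,-1,-1]); c=-R.T@t
    return c+d*(z-c[2])/d[2]
def proj(f,p):
    c=f["view"][:3,:3]@p+f["view"][:3,3]; q=f["intrinsics"]@(c*[1,-1,-1]); return q[:2]/q[2]
HUE={"orange":(8,18),"green":(55,80),"yellow":(24,32),"blue":(108,125),"red":(0,5)}
def blob(f,col,u,v,r):
    "centroid of colour near (u,v)"
    h=cv2.cvtColor(f["color"],cv2.COLOR_RGB2HSV); lo,hi=HUE[col]
    m=cv2.inRange(h,(lo,130,70),(hi,255,255)); w=np.zeros_like(m); cv2.circle(w,(int(u),int(v)),r,255,-1)
    M=cv2.moments(m&w,True); return M["m10"]/M["m00"],M["m01"]/M["m00"],M["m00"]
E
python3 - <<'E'
from h import *
T=manip.grab_frame("top"); S=manip.grab_frame("scene"); s=.7
for n,a,b in (("orange",(302,293),(448,400)),("green",(454,275),(320,334))):
    for f,p,nm in ((T,a,"top"),(S,b,"scene")):
        u,v,A=blob(f,n,p[0]*s,p[1]*s,22); print(n,nm,A,ray(f,u,v,.006).round(4))
for n,h,a,b in (("yellow",.095,(207,386),(580,346)),("blue",.145,(308,393),(500,272)),("red",.12,(447,393),(405,234))):
    for f,p,nm in ((T,a,"top"),(S,b,"scene")):
        u,v,A=blob(f,n,p[0]*s,p[1]*s,8); print(n,nm,A,ray(f,u,v,h-.004).round(4))
for n,p,q in (("yellow",(222,387),(573,382)),("blue",(320,394),(494,331)),("red",(444,394),(405,281)),("white",(519,387),(353,257)),("blackO",(353,287),(403,377)),("blackG",(403,281),(360,355))):
    z=.006 if n[:2]=="bl" and n!="blue" else .01
    print(n,"foot",ray(T,p[0]*s,p[1]*s,z).round(4),ray(S,q[0]*s,q[1]*s,z).round(4))
print("adapter",ray(T,378*s,373*s,.03),"tape",ray(T,582*s,288*s,.02))
c=T["color"][235:300,130:390,::-1]; a=cv2.resize(c,None,fx=3.07,fy=4.6,interpolation=cv2.INTER_CUBIC)
c=cv2.vconcat([cv2.resize(T["color"][235:300,130:260,::-1],None,fx=6,fy=6,interpolation=cv2.INTER_CUBIC)[:300],cv2.resize(T["color"][235:300,260:390,::-1],None,fx=6,fy=6,interpolation=cv2.INTER_CUBIC)[:300]])
cv2.imwrite("pics/c1.png",c)
E
```

```text
orange top 406.0 [0.5985 0.1325 0.006 ]
orange scene 364.0 [0.6001 0.1345 0.006 ]
green top 370.0 [ 0.6318 -0.1206  0.006 ]
green scene 257.0 [ 0.6337 -0.1173  0.006 ]
yellow top 46.0 [0.4416 0.2548 0.091 ]
yellow scene 45.0 [0.4471 0.2586 0.091 ]
blue top 43.0 [0.432  0.0945 0.141 ]
blue scene 41.0 [0.4378 0.0993 0.141 ]
red top 32.0 [ 0.435  -0.1037  0.116 ]
red scene 32.0 [ 0.4401 -0.098   0.116 ]
yellow foot [0.4412 0.2557 0.01  ] [0.4449 0.2596 0.01  ]
blue foot [0.4318 0.0956 0.01  ] [0.4359 0.1    0.01  ]
red foot [ 0.4341 -0.1053  0.01  ] [ 0.4395 -0.0975  0.01  ]
white foot [ 0.4466 -0.2265  0.01  ] [ 0.453  -0.2171  0.01  ]
blackO foot [0.6093 0.0469 0.006 ] [0.6113 0.0523 0.006 ]
blackG foot [ 0.6202 -0.0366  0.006 ] [ 0.6227 -0.0323  0.006 ]
adapter [0.4657671  0.00096274 0.03      ] tape [ 0.60850012 -0.33062135  0.02      ]
```

View pics/c1.png

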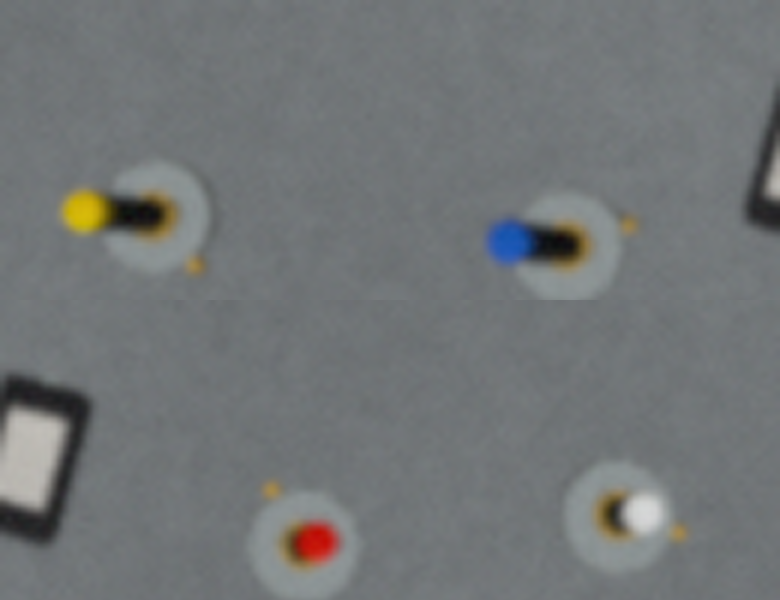

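The crop puts the feet at original pixels yellow (155.8,270.8), blue (224.7,275.6), red (310.7,275.7) and white (362.8,271). The discs lie 255.3 mm apart in the top view, which is right. The top and scene cameras disagree by 2–7 mm, so I'll settle that with the wrist camera while making the first move.

```bash
cat >> h.py <<'E'
from scipy.spatial.transform import Rotation as Ro
def down(yaw): return (Ro.from_euler('z',yaw)*Ro.from_euler('x',np.pi)).as_quat()
E
python3 - <<'E'
from h import *
for y in (97.5,-82.5):
    for p in ((.4466,-.2265,.02),(.4466,-.2265,.15),(.632,-.12,.03),(.4416,.2555,.05),(.62,-.0366,.05),(.434,-.105,.07),(.609,.047,.08),(.432,.0955,.1),(.432,.0955,.22),(.5985,.1325,.22)):
        j=manip.inverse_kinematics(p,down(np.radians(y))); print(y,p,None if j is None else np.round(j,2))
manip.move_to([.45,-.15,.3],down(np.radians(-82.5)))
f=manip.grab_frame("wrist"); print(f["intrinsics"],f["view"],manip.get_tool_pos())
cv2.imwrite("pics/w1.png",cv2.resize(f["color"][:,:,::-1],(800,600),interpolation=cv2.INTER_CUBIC))
for n,p in (("green",(.6318,-.1206,.006)),("orange",(.5985,.1325,.006)),("redfoot",(.4341,-.1053,.01)),("whitefoot",(.4466,-.2265,.01)),("redtip",(.435,-.1037,.116)),("bluetip",(.432,.0945,.141))):
    print(n,(proj(f,np.array(p))/.7).round(1))
E
```

```text
97.5 (0.4466, -0.2265, 0.02) [-0.6   0.62  2.03 -0.    0.49 -0.73]
97.5 (0.4466, -0.2265, 0.15) [-0.6   0.4   1.93  0.    0.81 -0.73]
97.5 (0.632, -0.12, 0.03) [-0.29  0.73  1.66 -0.    0.75 -0.42]
97.5 (0.4416, 0.2555, 0.05) [ 0.39  0.57  1.99 -0.    0.58  0.26]
97.5 (0.62, -0.0366, 0.05) [-0.17  0.68  1.71 -0.    0.75 -0.3 ]
97.5 (0.434, -0.105, 0.07) [-0.39  0.48  2.13 -0.    0.53 -0.52]
97.5 (0.609, 0.047, 0.08) [-0.03  0.63  1.72 -0.    0.79 -0.16]
97.5 (0.432, 0.0955, 0.1) [ 0.07  0.42  2.12 -0.    0.61 -0.06]
97.5 (0.432, 0.0955, 0.22) [ 0.07  0.22  1.98 -0.    0.94 -0.06]
97.5 (0.5985, 0.1325, 0.22) [ 0.11  0.47  1.58 -0.    1.09 -0.02]
-82.5 (0.4466, -0.2265, 0.02) [-0.6   0.62  2.03 -0.    0.49  2.41]
-82.5 (0.4466, -0.2265, 0.15) [-0.6   0.4   1.93 -0.    0.81  2.41]
-82.5 (0.632, -0.12, 0.03) None
-82.5 (0.4416, 0.2555, 0.05) None
-82.5 (0.62, -0.0366, 0.05) None
-82.5 (0.434, -0.105, 0.07) [-0.39  0.48  2.13 -0.    0.53  2.63]
-82.5 (0.609, 0.047, 0.08) None
-82.5 (0.432, 0.0955, 0.1) None
-82.5 (0.432, 0.0955, 0.22) None
-82.5 (0.5985, 0.1325, 0.22) None
[[350.39288726   0.         287.08905915]
 [  0.         350.39288726 209.01141155]
 [  0.           0.           1.        ]] [[-9.91504865e-01 -1.30069427e-01 -2.16619411e-04  4.27714484e-01]
 [ 1.26140848e-01 -9.61148841e-01 -2.45522690e-01 -1.52140453e-01]
 [ 3.17267921e-02 -2.43464266e-01  9.69390820e-01 -5.21848028e-01]
 [ 0.00000000e+00  0.00000000e+00  0.00000000e+00  1.00000000e+00]] [ 0.44996058 -0.15035058  0.29989949]
green [213.8 253.5]
orange [237.1 492.9]
redfoot [421.8 297.1]
whitefoot [426.4 163.6]
redtip [423.5 333.8]
bluetip [393.7 581.7]
```

View pics/w1.png

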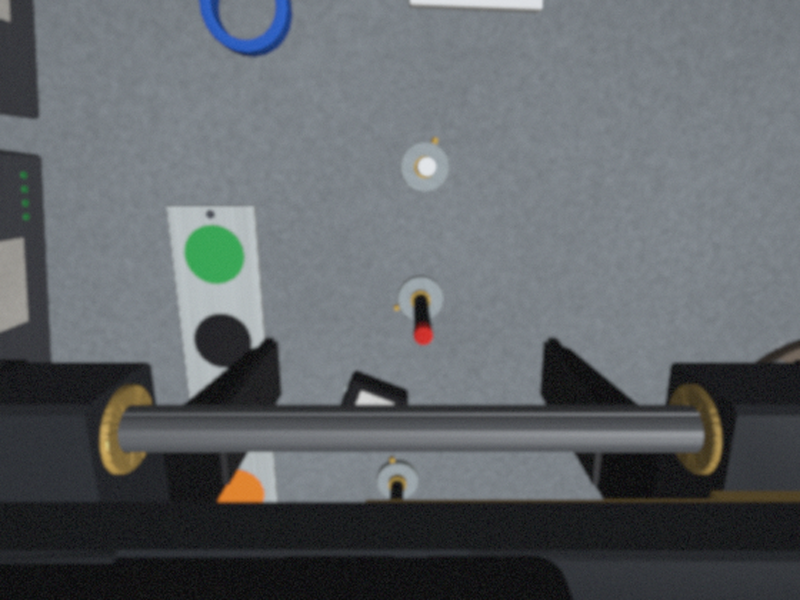

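The wrist view shows green at (214,254), red foot (421,299), red tip (423,335) and white foot (425,166). This agrees with the top-camera predictions to about 1–2.5 mm, so I'll trust the top camera. I'll pick white at yaw 97.5°, with the jaws across the strip.

```bash
cat >> h.py <<'E'
Q=down(np.radians(97.5)); G=np.array([.632,-.120]); O=np.array([.5987,.1328])
MARK=[G+(O-G)*i/3 for i in range(4)]
SRC={"white":(.4466,-.2257,.070),"yellow":(.4414,.2555,.095),"red":(.4345,-.1045,.120),"blue":(.432,.0952,.145)}
def pick(n):
    x,y,h=SRC[n]; z=h-.049
    manip.open_gripper(); manip.move_to([x,y,z+.14],Q)
    if manip.move_l([x,y,z],Q,.12,guard=15): print("contact on descent",manip.get_tool_pos()); return
    manip.clamp(20); print(n,"gap",manip.get_finger_gap())
    manip.move_l([x,y,z+.12],Q,.1); print("gap up",manip.get_finger_gap(),manip.get_ft_force().round(2) if hasattr(manip.get_ft_force(),'round') else manip.get_ft_force(),manip.get_clock())
def place(n,i,corr=(0,0)):
    h=SRC[n][2]; z=h-.049+.006; x,y=MARK[i]+np.array(corr)
    manip.move_l([x,y,z+.12],Q,.12); manip.wait(.3)
    manip.move_l([x,y,z+.006],Q,.1); print("touch",manip.move_l([x,y,z-.004],Q,.015,guard=4),manip.get_tool_pos()[2]-z)
    manip.open_gripper(); manip.move_l([x,y,z+.13],Q,.12); print(manip.get_clock())
def snap(cam,name,box=None,s=1.43):
    f=manip.grab_frame(cam); c=f["color"][:,:,::-1]
    if box: c=c[box[1]:box[3],box[0]:box[2]]
    cv2.imwrite(f"pics/{name}.png",cv2.resize(c,None,fx=s,fy=s,interpolation=cv2.INTER_CUBIC)[:600,:800]); return f
E
python3 - <<'E'
from h import *
pick("white"); snap("scene","s1",(200,100,400,250),4)
E
```

```text
white gap 0.013867369599595378
gap up 0.013673474830462851 [ 0.78  0.42 -0.73] 9.4
```

View pics/s1.png

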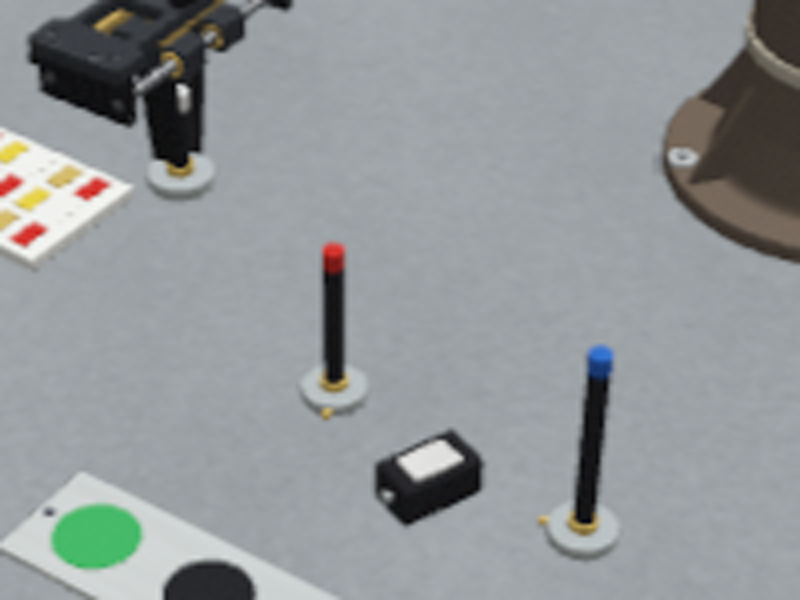

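White is held upright in the jaws at (180,150), gap 13.7 mm, and nothing else has moved. Next I'll place it and check.

```bash
python3 - <<'E'
from h import *
place("white",0); pick("yellow")
f=snap("top","t2",(180,160,350,240),4.7)
print([(proj(f,np.array([*m,.006]))-[180,160])*4.7 for m in MARK], (proj(f,np.array([*MARK[0],.016]))-[180,160])*4.7)
E
```

```text
touch True -0.00024073272039662127
16.05
yellow gap 0.013877015519909741
gap up 0.013890633906529904 [-0.57  0.04 -0.43] 21.7333
[array([644.19005726, 151.24167975]), array([478.25144001, 171.19855619]), array([312.13295263, 191.177065  ]), array([145.8343025 , 211.17724138])] [645.39669498 147.24685498]
```

View pics/t2.png

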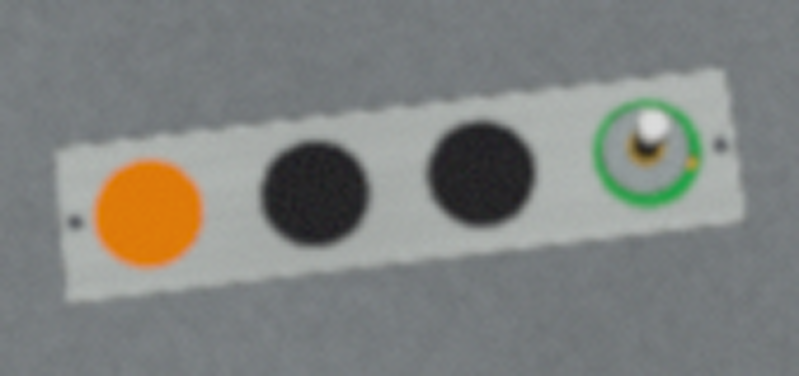

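The marks are at (149,214), (316,193), (482,173) and (648,153), as predicted allowing for the resize shift. White's foot, at (647,150), is concentric with green to within about 1 mm. I'll carry on with the rest.

```bash
python3 - <<'E'
from h import *
place("yellow",1); pick("red")
if .012<manip.get_finger_gap()<.016:
    place("red",2); pick("blue")
    snap("scene","s2",(150,100,400,300),3)
E
```

```text
touch True -0.00018207759641070825
29.4583
red gap 0.014046990871466354
gap up 0.014058217516438896 [ 0.4   0.04 -1.85] 34.4
touch True -0.00022315078246133713
41.1667
blue gap 0.01384017698461656
gap up 0.013815658996065515 [ 0.57 -0.2  -2.43] 46.0583
```

View pics/s2.png

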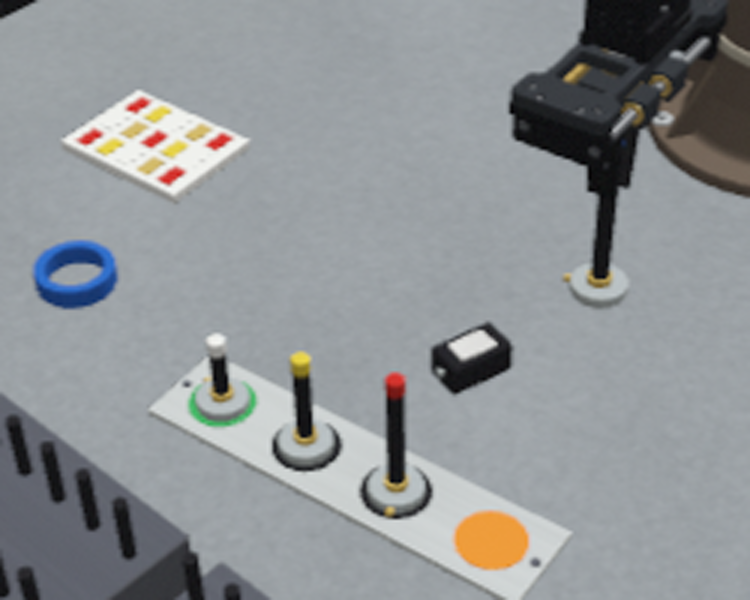

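White, yellow and red stand on their marks at (222,400), (306,443) and (396,488). Blue is held upright at (600,285), and the adapter and tape are undisturbed.

```bash
python3 - <<'E'
from h import *
place("blue",3); manip.move_to([.40,.30,.35],Q); manip.wait(.5)
f=snap("top","t3",(170,150,360,290),4.2); print(manip.get_clock())
for m in MARK: print(((proj(f,np.array([*m,.016]))-[170,150]+.5)*4.2-.5).round(1))
snap("scene","s3",(150,150,400,330),3.2)
E
```

```text
touch True -0.00018946532962092755
52.3583
54.0083
[620.3 175.2]
[470.6 193.2]
[320.8 211.2]
[170.7 229.2]
```

View pics/t3.png

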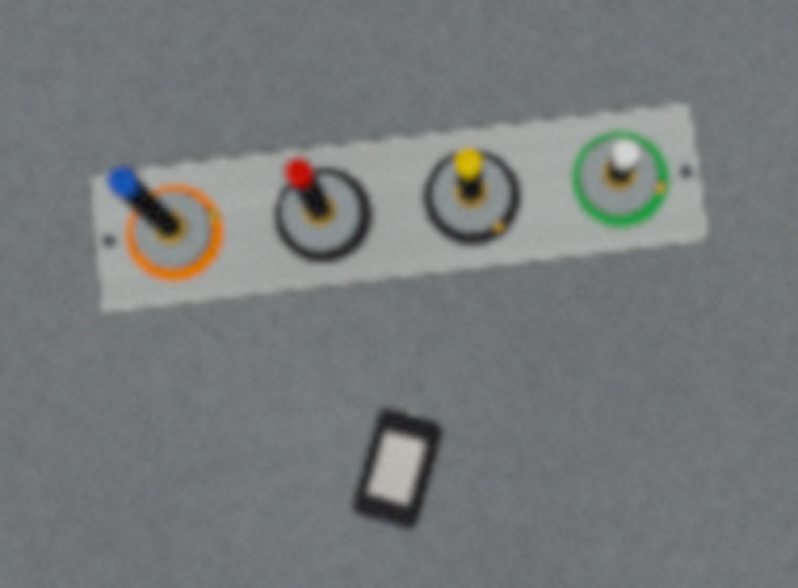

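View pics/s3.png

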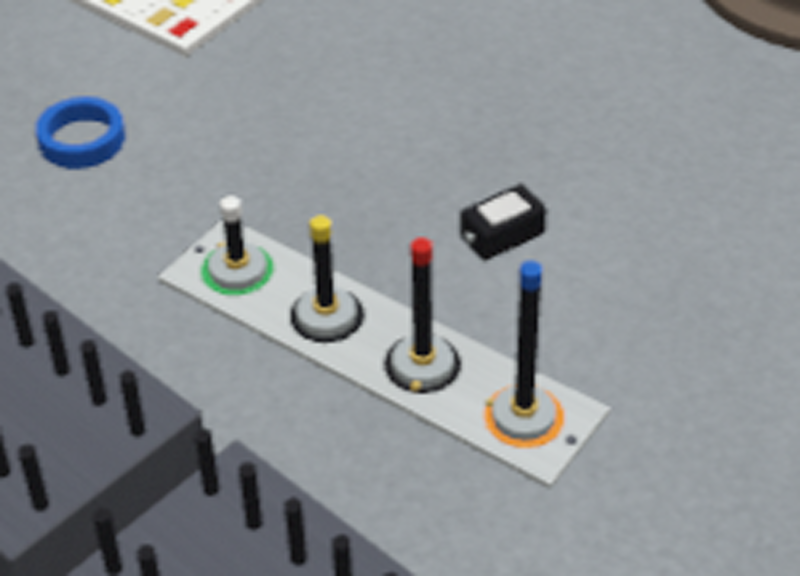

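The feet are at (173,230), (321,213), (471,194) and (620,176), within about 2 px (1 mm) of prediction, and each shows an even ring of its mark. All are upright, the order is right, the bystanders are in place, and the arm is clear.

```bash
python3 -c "
from bench import manip
manip.sign_off()"
```

```text
the job is handed in; nothing more can be done
```

All four antennas now stand on the strip in order of height: white on green, yellow on the black mark next to green, red on the other black mark, and blue on orange. I handed the job in about 54 s into the 120 s.

- **Placing:** in the last top picture each foot was within about 1–2 mm of its mark's centre, against the 13 mm allowed.
- **Standing:** both last pictures show all four antennas released and upright. The arm was parked clear of everything.
- **Bystanders:** the power adapter and the roll of tape look unmoved. I judged this by eye and did not measure it.
- **Disagreement:** the scene camera differed from the top camera by 2–10 mm. The wrist camera agreed with the top camera to about 2.5 mm, so I used the top camera's positions.
- **Failed checks:** none. Every grip closed to about 14 mm, the mast diameter, and each antenna touched down within 0.3 mm of the expected height.

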